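# Put away bottles and gel combs

## Task

Tidy the gel bench: stand each blue-capped bottle upright in the round holder of its own size (wide bottle in the wide holder, narrow bottle in the narrow one), and lay both black gel combs flat on the floor of the drying tray, not on top of each other. Never let a bottle tip over, and leave the well plate, the tip box and the pipette where they are.

Things in the scene. Friction and masses are not known exactly. Their poses are not given: they have to be found in the camera images.
- wide_bottle: The wider and taller of two frosted round bottles with paper label and blue screw cap, standing upright: body 56 mm diameter, 95 mm tall over all. The cap is 38 mm in diameter and takes up the top 24 mm. Loose, 0.11 to 0.22 kg. Origin: centre of its underside; z up through the cap.
- narrow_bottle: The narrower, shorter frosted bottle with blue screw cap, standing upright: body 32 mm diameter, 80 mm tall over all. The cap is 25 mm in diameter and takes up the top 22 mm. Loose, 0.04 to 0.08 kg. Origin: centre of its underside; z up through the cap.
- long_comb: Black plastic gel comb lying flat, 9 teeth, 100 mm long. Spine 100 (x) x 16 x 8 mm high; teeth 6 mm high point to +y; all spans y -8 to +22 mm. Mid-spine stands a grip fin, 40 mm long (x), 10 mm thick (y), top 40 mm above the underside: pinch it across y. Loose, 0.04 to 0.085 kg. Origin: on the underside, below the fin's middle; x along the spine, z up.
- short_comb: Black plastic gel comb lying flat, 5 teeth, 58 mm long. Spine 58 (x) x 16 x 8 mm high; teeth 6 mm high point to +y; all spans y -8 to +22 mm. Mid-spine stands a grip fin, 40 mm long (x), 10 mm thick (y), top 40 mm above the underside: pinch it across y. Loose, 0.025 to 0.06 kg. Origin: on the underside, below the fin's middle; x along the spine, z up.
- wide_holder: Grey plastic round open cup-like holder, fixed to the bench: outside 86 mm, inside 76 mm in diameter, 30 mm high, inner floor 5 mm above the bench. Origin: centre of its underside.
- narrow_holder: Grey plastic round open cup-like holder, fixed to the bench: outside 60 mm, inside 50 mm in diameter, 30 mm high, inner floor 5 mm above the bench. Origin: centre of its underside.
- drying_tray: Grey plastic shallow rectangular tray, open on top, fixed to the bench: outside 110 mm (x) by 160 mm (y), walls 4 mm thick and 18 mm high, inner floor 4 mm above the bench with thin white lines. Both combs fit side by side, spines along y. Origin: centre of its underside.
- well_plate: Bystander: lilac well plate with a grid of dark wells, 85 mm (x) by 127 mm (y), 15 mm high, loose. Leave it alone. Origin: centre of its underside.
- tip_box: Bystander: pink closed box, 66 x 66 mm, 48 mm high, loose, at the far edge of the work. Leave it alone. Origin: centre of its underside.
- pipette: Bystander: white pipette lying flat on the robot's left, about 250 mm long (x from -128 to +120), 28 mm wide, 24 mm high, loose. Leave it alone. Origin: on the bench, near mid-length; x towards its thin tip.
There are look-alikes about, which are no part of the job. Leave any red look-alike of the long_comb alone.

How it is judged:
By the outcome, as a careful person would: the job done as asked, in the order asked, and still so for the second after the job is handed in, with the robot touching nothing.
It also fails if it takes over 106 s, if anything falls off the work surface, if the arm or the gripper's body presses on something with over 40 N, if the wrist force passes 120 N, or if a joint passes its speed limit or range.

## Robot

A 6-joint arm with a two-finger parallel gripper is mounted at the origin on the work surface. World frame = base frame: x ahead of the robot, y to its left, z up, the work surface at z = 0. Lengths are in m, angles in rad, forces in N, time in s.
With the tool pointing down it reaches from about 0.35 to 0.95 m from the base axis. Payload 17.4 kg.
Tool frame: the origin (TCP) lies midway between the tips of the shut fingers; the grasp point (between the pads) lies 19 mm behind it; z points along the fingers, y is the line along which they close (so a half turn about z gives the same grasp; the last joint's range is limited). The gripper opens to 93 mm and grips with 3 to 60 N. Pads are 15 mm wide; open, the fingers measure 128 mm over their backs; the gripper's body (75 mm by 188 mm) begins 65 mm behind the grasp point.
Start: joints at [-1.328, 0.116, 1.442, -0, 1.584, -0.038], TCP at [0.187, -0.649, 0.219] pointing down, gripper open.
Joint ranges: [-2.83, 2.83], [-0.83, 2.19], [0.07, 2.5], [-1.14, 4.28], [0.01, 3], [-2.97, 2.97]. Speed limits (rad/s): [1.89, 1.89, 2.22, 3.14, 3.14, 3.14].

## Interface

Orientations are given as a unit quaternion [x, y, z, w].
In Python, from cell import move_pose, move_l, goto_joints, set_gripper, dwell, solve_ik, get_state, capture, calibration, Unreachable, close_job gives the robot as it stands. Calls block until the motion is done:
- move_pose(position, orientation): joint-space move of the TCP to a pose.
- move_l(position, v=0.15, rot=None): straight line of the TCP; rot=None keeps the orientation; v is the mean speed in m/s.
- goto_joints(angles): joint-space move.
- set_gripper(opening, effort=None): opening from 0.0 (shut) to 1.0 (fully open); effort is the grip in N (None keeps the last); returns when the fingers have stopped.
- dwell(seconds).
- solve_ik(position, orientation): joint angles nearest the present ones, or None.
- get_state(): the state.
- capture(name): name is "side" or "top"; returns the picture (384x512x3 uint8, red, green, blue); there is no depth.
- calibration(name): a dict with "fx", "fy", "cx", "cy" (pixels), "k1" (the pictures are not rectified: a ray, as slopes to the right and down, at radius r is drawn at 1 + k1 r^2 times it, then the intrinsics apply), "R" (3x3) and "t" (3): a world point X has camera coordinates R X + t. Camera axes: x right, y down, z forward; pixel columns grow to the right and rows downward; lengths in m; the calibration is good to about 2 mm. A picture is of the moment at which its call begins. calibration takes no time and is no camera call.
A pose or a line that the arm cannot do raises Unreachable and nothing moves.
- close_job(): hands the job in; it is judged then, once.
The state is a dict: "t": time; "q": joint angles; "qd": joint speeds; "tau": joint torques, N m; "eef_pos": TCP position; "tool_rot": TCP orientation; "wrist_force": force on the tool from outside, world axes, zero at the start; "torque": the same for the moment, N m; "finger_gap": opening from 0.0 (shut) to 1.0 (fully open); "finger_force": force on a finger pad.
Only numpy, scipy, OpenCV 4.12 (cv2) and the standard library are available. Lean on these libraries where they do the work, as an engineer would, in place of code of your own. Each camera call takes 0.05 s, during which the arm holds its last target. There are 200 camera calls.

## Working session

There is one attempt and no reset: what is moved stays moved. The work goes in short steps, each a Python script; the robot and the scene stay as the last script left them, time stands still between calls to the robot, and variables do not carry over. Pictures are saved under pics/ and viewed, at most 14 in all, crops included, and the job is handed in when it is done.

```bash
ls; mkdir -p pics; python3 - <<'E'
from cell import *
import cv2
for n in("top","side"):
    im=capture(n); cv2.imwrite(f"pics/{n}0.png",cv2.resize(im[:,:,::-1],(800,600),interpolation=cv2.INTER_CUBIC)); cv2.imwrite(f"{n}_raw.png",im[:,:,::-1])
    print(calibration(n))
print(get_state())
E
```

```text
pics
{'fx': 385.3531552878365, 'fy': 385.3531552878365, 'cx': 253.84750178866722, 'cy': 199.23336474369364, 'k1': -0.028847333403186418, 'R': array([[ 0.02480537, -0.99967912, -0.00513263],
       [-0.99830139, -0.02449979, -0.05285922],
       [ 0.05271651,  0.00643511, -0.99858878]]), 't': array([0.10438923, 0.56337005, 1.22572035])}
{'fx': 396.0788497759487, 'fy': 396.0788497759487, 'cx': 251.69393812602672, 'cy': 190.62252241091423, 'k1': -0.05320895772870248, 'R': array([[-0.95285443, -0.30251112, -0.02356832],
       [-0.14971438,  0.53628792, -0.83065087],
       [ 0.26392053, -0.78796085, -0.55629458]]), 't': array([0.56261122, 0.06744353, 1.17696746])}
{'t': 0.1, 'q': array([-1.32781228e+00,  1.16398881e-01,  1.44218115e+00,  3.37986887e-05,
        1.58397720e+00, -3.77822264e-02]), 'qd': array([ 8.78473299e-05, -5.57717747e-04, -1.40403256e-03, -1.44990852e-04,
       -5.17731835e-04,  1.05786835e-04]), 'tau': array([ 2.03032308e-03, -7.22895598e+01, -6.23867083e+01,  7.82717066e-02,
        2.27069005e-02, -6.09007611e-05]), 'eef_pos': array([ 0.18700812, -0.6483972 ,  0.21801614]), 'tool_rot': array([ 9.90162314e-01,  1.39922688e-01, -3.25873127e-05, -4.81482572e-04]), 'wrist_force': array([ 0.74628964,  0.57437592, -0.24105358]), 'torque': array([ 0.00561186,  0.01014751, -0.01770995]), 'finger_force': 0.0, 'finger_gap': 0.9996319899239711}
```

View pics/top0.png

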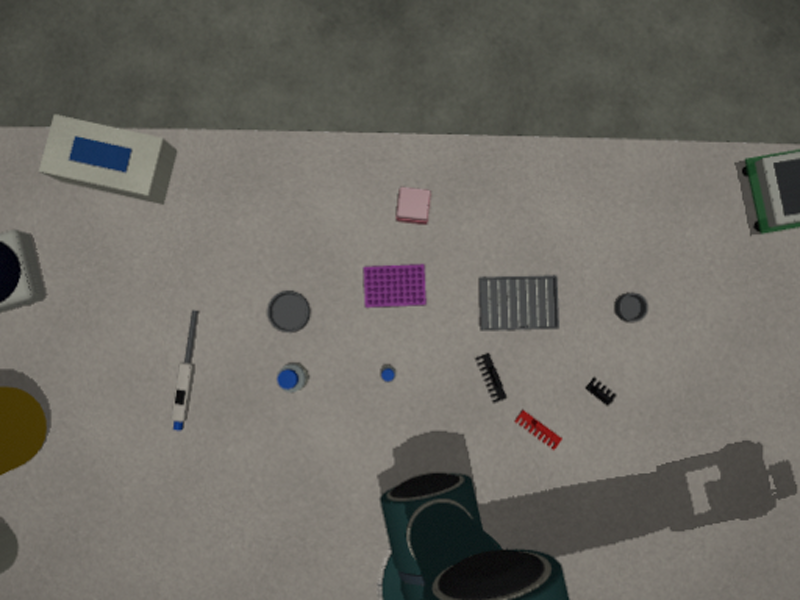

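View pics/side0.png

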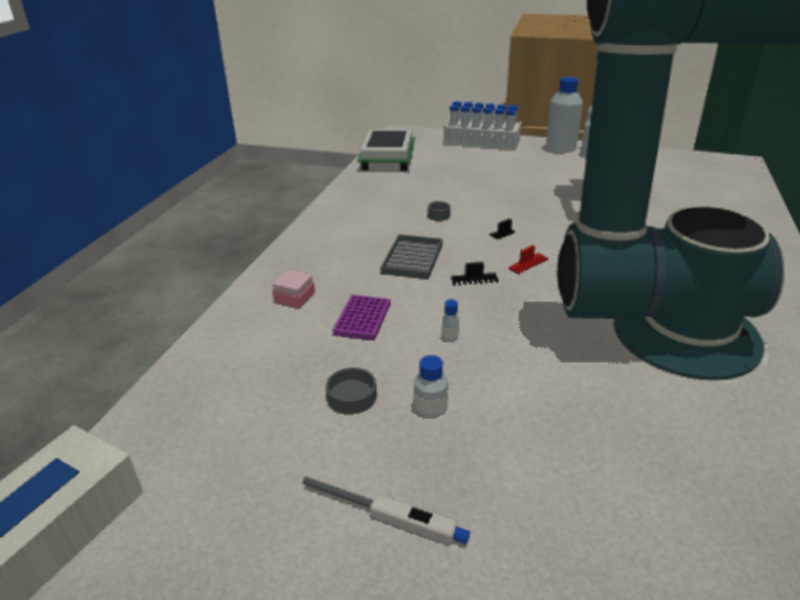

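The top picture (enlarged 800x600) shows the following:
- Bottles: wide cap at (289,379), narrow cap at (388,374).
- Holders: wide at (290,311), narrow at (630,307).
- Tray at (518,303).
- Long black comb at (490,378), short black comb at (600,390).
- Red look-alike at (538,429), which I'll leave alone.
- Plate (395,286), tip box (413,205) and pipette (184,370).

Next I'll enlarge and measure.

```bash
cat > h.py <<'E'
import numpy as np, cv2
from cell import *
def cal(n):
    c=calibration(n); return np.array([[c["fx"],0,c["cx"]],[0,c["fy"],c["cy"]],[0,0,1]]),np.array([c["k1"],0,0,0.]),np.array(c["R"]),np.array(c["t"])
def world(n,uv,z):
    K,d,R,t=cal(n); p=cv2.undistortPoints(np.array(uv,float).reshape(-1,1,2),K,d).reshape(-1,2)
    C=-R.T@t; r=np.c_[p,np.ones(len(p))]@R
    return C+r*((z-C[2])/r[:,2])[:,None]
def pix(n,X):
    K,d,R,t=cal(n); return cv2.projectPoints(np.array(X,float).reshape(-1,1,3),cv2.Rodrigues(R)[0],t,K,d)[0].reshape(-1,2)
def crop(n,im,x0,y0,w,h,s,f):
    cv2.imwrite(f,cv2.resize(im[y0:y0+h,x0:x0+w],None,fx=s,fy=s,interpolation=cv2.INTER_CUBIC))
E
python3 - <<'E'
from h import *
im=cv2.imread("top_raw.png"); hsv=cv2.cvtColor(im,cv2.COLOR_BGR2HSV)
crop("top",im,295,220,100,72,8,"pics/combs.png")
crop("top",im,165,165,260,90,3,"pics/mid.png")
b=((hsv[...,0]>100)&(hsv[...,0]<125)&(hsv[...,1]>150)).astype(np.uint8)
n,l,s,c=cv2.connectedComponentsWithStats(b)
for i in range(1,n):
    if s[i,4]>15: print("blue",c[i],s[i])
print("caps",world("top",[[185,242],[248,239]],0.09))
E
```

```text
blue [63.86090226 98.31766917] [ 45  88  39  22 532]
blue [  4.49090909 173.34909091] [  0 155  13  37 275]
blue [183.86666667 242.19166667] [178 237  13  12 120]
blue [247.90909091 239.36363636] [245 236   7   8  44]
blue [113.54166667 272.125     ] [111 270   6   5  24]
caps [[0.42251643 0.32205792 0.09      ]
 [0.4363966  0.1323981  0.09      ]]
```

View pics/combs.png

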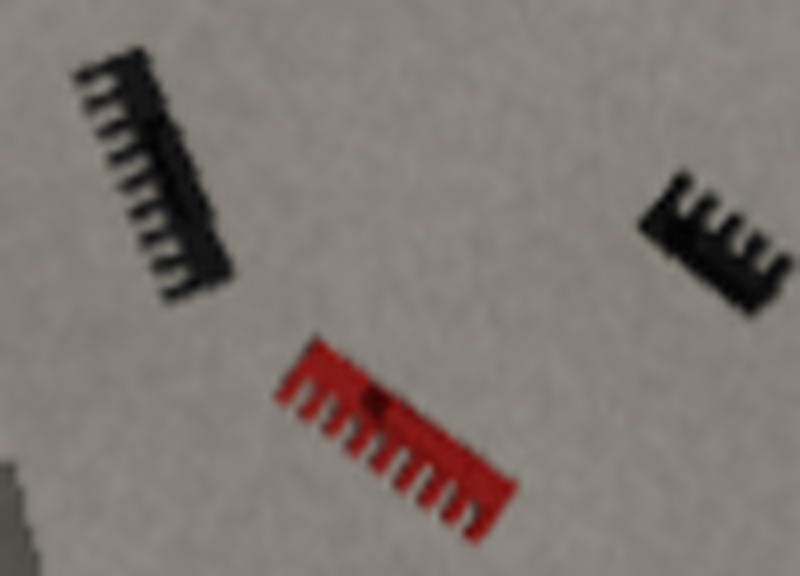

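View pics/mid.png

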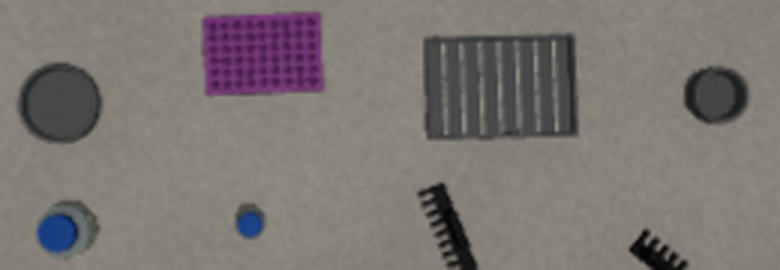

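The crop confirms the targets. The black comb with 9 teeth (crop 155,175) is the long comb and the black one with 5 teeth (715,245) is the short comb. The red one (395,440) is the look-alike. Next I'll compute poses.

```bash
python3 - <<'E'
from h import *
np.set_printoptions(precision=4,suppress=True)
def rc(p,x0,y0,s): return (np.array(p,float)+.5)/s-.5+[x0,y0]
for n,p in(("long",[(142,48),(233,275),(78,78),(168,302)]),("short",[(638,222),(752,315),(683,172),(793,263)])):
    u=rc(p,295,220,8); w=np.r_[world("top",u[:2],.008),world("top",u[2:],.006)][:,:2]
    e=np.linalg.norm
    print(n,w.tolist(),"len",e(w[0]-w[1]),e(w[2]-w[3]),"wid",e(w[0]-w[2]),e(w[1]-w[3]))
    ydir=(w[2]+w[3]-w[0]-w[1]); ydir/=e(ydir); c=w.mean(0)-ydir*.007   # span centre is y=+7mm
    xdir=w[1]-w[0]; print("  origin",c,"x-angle",np.degrees(np.arctan2(xdir[1],xdir[0])),"ydir",np.degrees(np.arctan2(ydir[1],ydir[0])))
    print("  fin top in top px",pix("top",[*c,.04]),"side px*1.5625",pix("side",[[*c,.04],[*c,0]])*1.5625)
t=world("top",rc([(424,38),(573,35),(577,134),(427,138)],165,165,3),.018)
print("tray",t[:,:2].tolist(),t.mean(0),[np.linalg.norm(t[i]-t[i-1]) for i in range(4)], np.degrees(np.arctan2(*(t[0]-t[1])[:2][::-1])))
print("  side",pix("side",[*t.mean(0)[:2],.004])*1.5625)
h=world("top",rc([(60.5,103),(716,96)],165,165,3),.03); print("holders",h,pix("side",h)*1.5625)
c=np.r_[world("top",[183.87,242.19],.093),world("top",[247.9,239.36],.078)]; print("caps",c,"side",pix("side",c)*1.5625)
# bottle body centre from side: label bottom etc
pl=world("top",rc([(205,14),(320,12),(322,91),(207,95)],165,165,3),.015); print("plate",pl[:,:2].tolist())
E
```

```text
long [[0.4805698010328238, -0.07242996625260187], [0.3903637066292547, -0.11064650518776456], [0.46782730737716305, -0.04708452444039346], [0.3787568538877766, -0.08500353685541542]] len 0.09796756256908933 0.09680597702278278 wid 0.028368337371453358 0.028147483998684827
  origin [ 0.4324 -0.0851] x-angle -157.03966385207863 ydir 115.52665367076095
  fin top in top px [[317.571  241.1908]] side px*1.5625 [[474.4417 262.6036]
 [473.5522 278.302 ]]
short [[0.41540368044515996, -0.2736820940659298], [0.37917217495515776, -0.32016695646024573], [0.4358006373395135, -0.2923363033354469], [0.4002265526927399, -0.3372962847020591]] len 0.058936952940328934 0.05733162672506275 wid 0.02764082802705185 0.02714223107875581
  origin [ 0.4024 -0.3013] x-angle -127.93377393963839 ydir -40.80293473504281
  fin top in top px [[386.1447 252.4145]] side px*1.5625 [[504.275  220.5574]
 [503.0689 235.1566]]
tray [[0.6352407942694084, -0.0480086181293258], [0.6424733559751623, -0.20824007982717527], [0.5361365598678556, -0.21365727336435528], [0.5279462041356192, -0.05310069677807672]] [ 0.5854 -0.1308  0.018 ] [np.float64(0.10741535428858796), np.float64(0.16039461108982725), np.float64(0.10647469273111893), np.float64(0.1607653451839858)] 92.5844747485736
  side [[412.3747 257.3939]]
holders [[ 0.5552  0.3381  0.03  ]
 [ 0.5797 -0.3584  0.03  ]] [[352.0459 381.4563]
 [438.9391 206.2648]]
caps [[0.422  0.3249 0.093 ]
 [0.4347 0.1329 0.078 ]] side [[431.1004 361.6963]
 [450.8097 302.6333]]
plate [[0.6558272775212157, 0.18809471367002417], [0.6609856754841803, 0.06417658182534476], [0.5757213849514936, 0.06012731643536858], [0.5683933683042207, 0.18351281295391048]]
```

```bash
python3 - <<'E'
from h import *
im=cv2.imread("side_raw.png"); crop("s",im,200,180,130,95,6,"pics/sc.png")
E
```

```text
(no output)
```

View pics/sc.png

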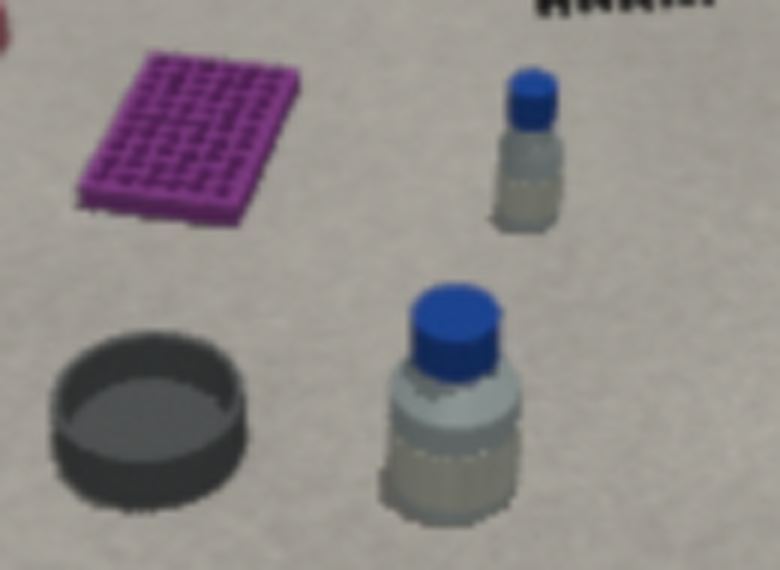

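Top and side views agree to within about 2 mm, and the measured sizes match the given ones. I'll start with the wide bottle.

```bash
cat >> h.py <<'E'
from math import *
def q(psi): p=radians(psi)/2; return [cos(p),sin(p),0,0]   # tool down, yaw psi deg
def pick(xy,psi,z,zup,open_,eff):
    move_pose([*xy,zup],q(psi)); set_gripper(open_); move_l([*xy,z],v=.12); set_gripper(0.,eff)
    print("grip",get_state()["finger_gap"],get_state()["finger_force"],"mm",93*get_state()["finger_gap"])
    move_l([*xy,zup],v=.15); s=get_state(); print("lifted",s["finger_gap"],s["finger_force"],s["t"])
def place(xy,psi,z,zup,open_):
    move_pose([*xy,zup],q(psi)); move_l([*xy,z],v=.08); s=get_state(); print("down",s["eef_pos"],s["finger_gap"],s["wrist_force"])
    set_gripper(open_); dwell(.2); move_l([*xy,zup],v=.15); print("t",get_state()["t"])
def down(xy): return degrees(atan2(xy[1],xy[0]))+90
E
python3 - <<'E'
from h import *
b=(.422,.325); h=(.5555,.338)
pick(b,down(b),.033,.17,1.,25)
place(h,down(h),.039,.17,.85)
im=capture("side")[:,:,::-1]; crop("s",im,190,190,130,95,6,"pics/w1.png"); print(get_state()["t"])
E
```

```text
grip 0.5906555189540093 25.000813207079773 mm 54.93096326272286
lifted 0.59265460853518 24.993014546198538 6.8583
down [0.55570193 0.33813753 0.03951739] 0.5868287549073533 [-0.5562387   0.22621316 -2.68966702]
t 11.0917
11.1417
```

View pics/w1.png

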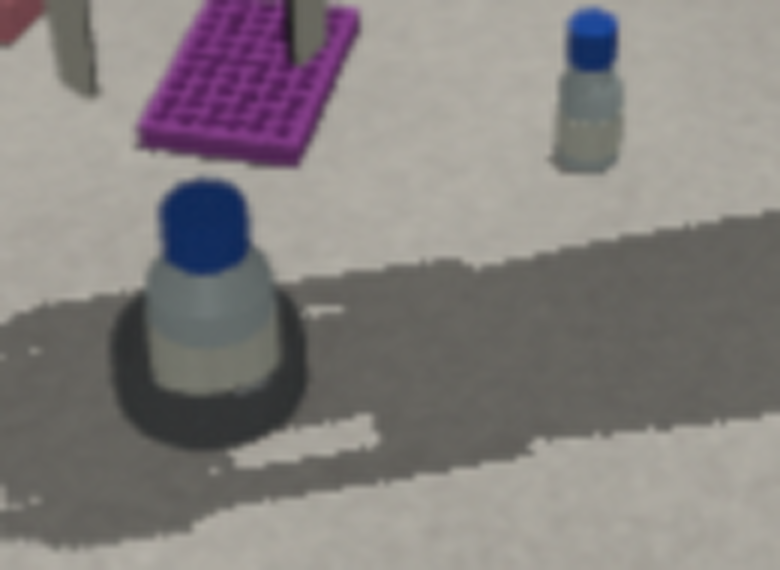

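The wide bottle is inside its holder (cap at crop 204,198), but it appears to lean slightly left. I'll check that numerically.

```bash
python3 - <<'E'
from h import *
x,y=.5555,.338
p=pix("side",[[x,y,.1],[x,y,.076],[x,y,.065],[x,y,.04]]); print((p-[190,190])*6)
x,y=.422,.325
p=pix("side",[[x,y,.095],[x,y,.071],[x,y,.06],[x,y,.035]]); print((p-[200,180])*6)
im=capture("top")[:,:,::-1]; hsv=cv2.cvtColor(im,cv2.COLOR_BGR2HSV)
b=((hsv[...,0]>100)&(hsv[...,0]<125)&(hsv[...,1]>120)).astype(np.uint8)
n,l,s,c=cv2.connectedComponentsWithStats(b)
for i in range(1,n):
    if s[i,4]>15: print("blue",c[i],s[i])
E
```

```text
[[201.08911985 199.30106214]
 [204.66484797 243.33629232]
 [206.27405201 263.12625495]
 [209.86385824 307.21239951]]
[[455.52344738 305.33846757]
 [454.88978742 349.71269869]
 [454.60335199 369.64437395]
 [453.96155366 414.02247801]]
blue [63.74635036 98.20620438] [ 45  88  39  22 548]
blue [  4.63076923 173.43384615] [  0 155  13  38 325]
blue [247.78431373 239.31372549] [244 236   8   8  51]
blue [113.5862069  272.06896552] [111 270   6   5  29]
```

The projected upright axis (201,199)→(210,307) matches the picture, so the lean is only perspective and the bottle stands upright. Next is the narrow bottle, then both combs' picks. I'll do the bottle and the long comb now.

```bash
python3 - <<'E'
from h import *
b=(.4347,.1325); h=(.5797,-.3584)
pick(b,down(b),.028,.18,.75,15)
place(h,down(h),.034,.18,.62)
T=np.array([.5854,-.1308]); a=radians(2.6); ex=np.array([cos(a),sin(a)])
pick((.4324,-.0851),23,.014,.12,.5,15)
place(T+.034*ex,92.6,.0195,.12,.3)
goto=(.45,.05); move_pose([*goto,.3],q(down(goto)))
for n in("top","side"): cv2.imwrite(n+"_1.png",capture(n)[:,:,::-1])
im=cv2.imread("top_1.png"); crop("t",im,290,160,135,100,5.9,"pics/t1.png")
im=cv2.imread("side_1.png"); crop("s",im,200,110,160,110,5,"pics/s1.png"); print(get_state()["t"])
E
```

```text
grip 0.3390584034308698 14.997168048284948 mm 31.53243151907089
lifted 0.33748859377682605 14.994757154490799 15.8417
down [ 0.57985987 -0.35850594  0.03445485] 0.3388889306304425 [0.56504082 0.16108668 0.19544922]
t 21.65
grip 0.1067399476052038 15.000105053186417 mm 9.926815127283954
lifted 0.10847251178058111 15.000135451555252 25.8583
down [ 0.61967327 -0.1293334   0.02012338] 0.1068957706067925 [-0.42331319  1.09962498 -0.21391369]
t 29.9333
31.2
```

View pics/t1.png

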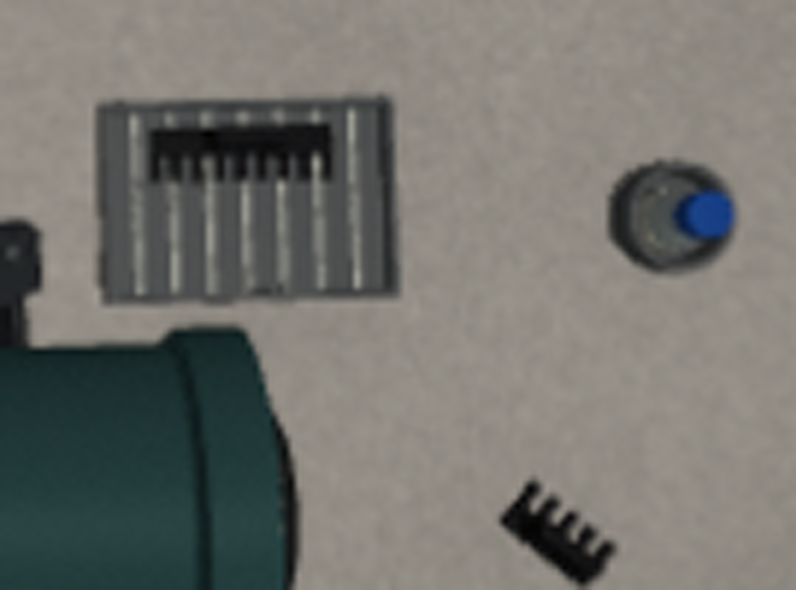

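View pics/s1.png

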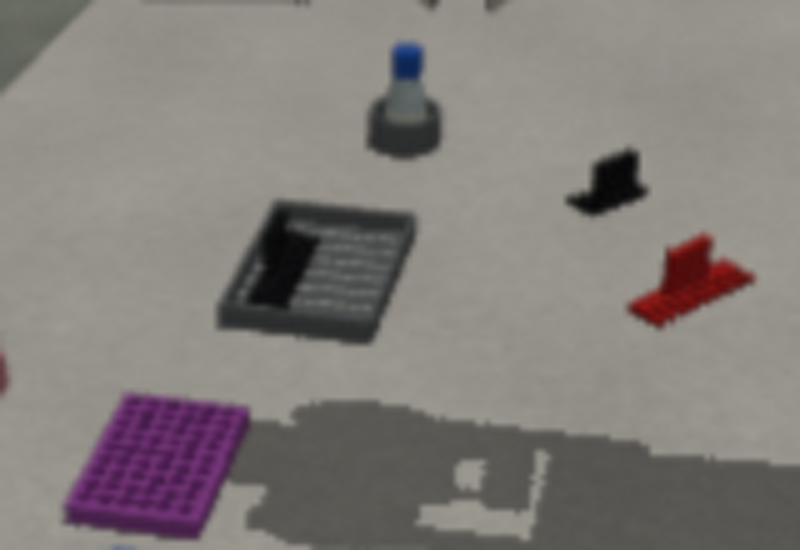

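The long comb lies flat on the tray floor (top crop 240,150), spine along y. The narrow bottle stands in its holder (cap at 708,213). The short comb is next; I'll also check the bottle's axis by projection.

```bash
python3 - <<'E'
from h import *
print("narrow cap expected in t1:",(pix("top",[.5797,-.3584,.085])-[290,160]+.5)*5.9)
T=np.array([.5854,-.1308]); a=radians(2.6); ex=np.array([cos(a),sin(a)])
pick((.4024,-.3013),51.6,.014,.12,.5,15)
place(T-.034*ex,92.6,.0195,.14,.3)
move_pose([.19,-.64,.25],q(16))
for n in("top","side"): cv2.imwrite(n+"_2.png",capture(n)[:,:,::-1])
im=cv2.imread("top_2.png"); crop("t",im,165,120,260,180,3,"pics/t2.png")
im=cv2.imread("side_2.png"); crop("s",im,160,110,200,150,4,"pics/s2.png"); print(get_state()["t"])
E
```

```text
narrow cap expected in t1: [[712.1013076  213.02590924]]
grip 0.10626506239110159 14.997556060552597 mm 9.882650802372448
lifted 0.1082391671181109 14.996521174907684 35.7833
down [ 0.55167487 -0.13242082  0.01998317] 0.106561480721838 [ 0.80285878  0.46226381 -0.44268677]
t 40.0333
42.3917
```

View pics/t2.png

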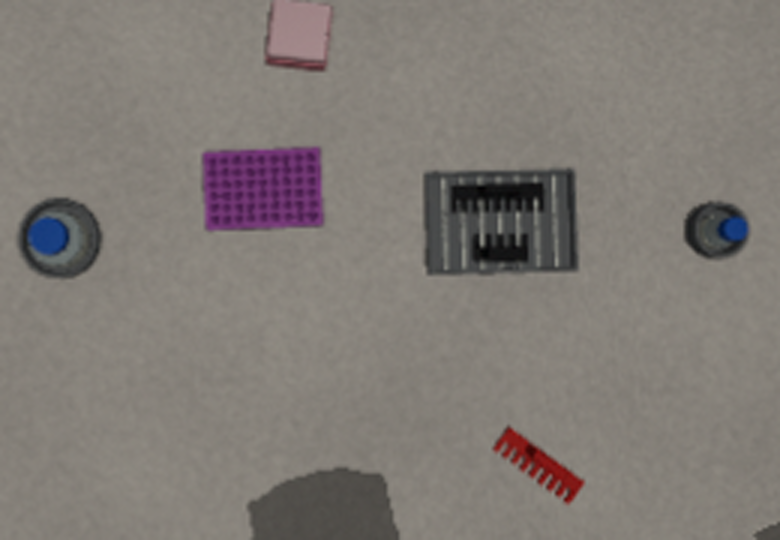

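View pics/s2.png

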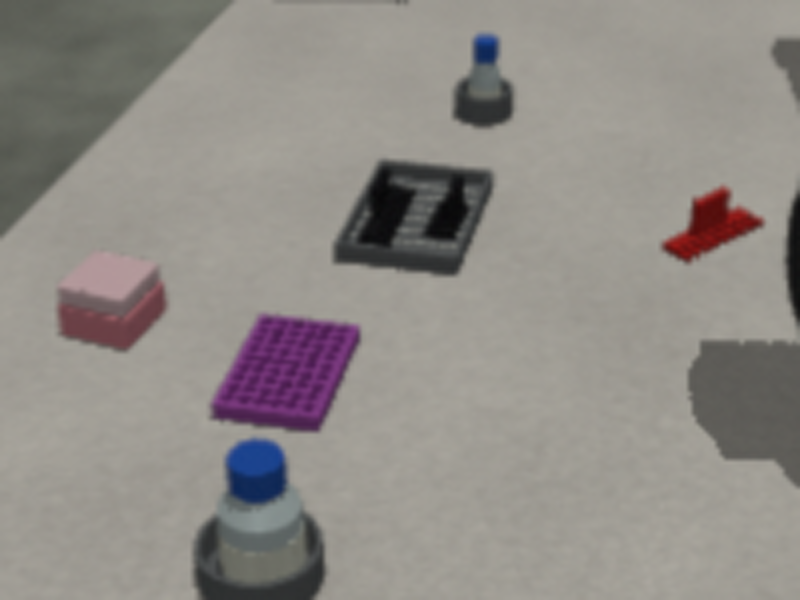

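Both bottles stand in their own holders, at (50,236) and (733,229). Both combs lie flat and apart in the tray, at (497,197) and (500,248). The plate, tip box and red comb haven't moved, and the arm is clear of everything.

```bash
python3 -c "
from cell import *
print(close_job())"
```

```text
the job is handed in; nothing more can be done
None
```

The job is handed in at about 42 s: each bottle stands upright in its own holder, both black combs lie flat side by side in the tray, and nothing else was moved.

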